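# Refit the control knob of a portable hotplate

### The arm

A 6-joint arm with a two-finger parallel gripper is mounted at the origin on a cart in front of the work surface, level with it; the furniture and walls round the work are solid. World frame = base frame: x ahead of the robot, y to its left, z up, the work surface at z = 0. Lengths are in mm, angles in rad, forces in N, time in s.
With the tool pointing down it reaches from about 275 to 750 mm from the base axis. Payload 10.2 kg.
Tool frame: the origin (TCP) lies midway between the tips of the shut fingers; the grasp point (between the pads) lies 19 mm behind it; x points along the fingers, y is the direction in which the jaws open and shut, and the axes are right-handed (so a half turn about x gives the same grasp; the last joint's range is limited). The gripper opens to 85 mm and grips with 20 to 120 N. Pads are 22 mm wide; open, the fingers measure 114 mm over their backs; the gripper's body (76 mm by 85 mm) begins 54 mm behind the grasp point. The pads swing forward as they close: fully open they stand 13 mm farther back than shut.
Start: joints at [0.939, 0.313, 1.498, -0, 1.331, -0.223], TCP at [208.705, 481.74, 231.294] pointing down, gripper open.
Joint ranges: [-2.94, 2.94], [-0.97, 2.17], [0.19, 2.56], [-1.23, 4.37], [0.02, 3.11], [-2.88, 2.88]. Speed limits (rad/s): [2.39, 2.39, 3.01, 3.14, 3.14, 3.14].

### API

Orientations are given as a unit quaternion [w, x, y, z].
In Python, from rig import ctrl gives the robot as it stands.
- The arm moves only by the tool arm_command, never from a script. Its argument "plan" is a list of rows, each a list of 5 numbers: the shift along the tool's x, y, z in m, then the turn about the tool's x in rad, then the opening, from 0 (shut) to 1 (fully open). A call has 1 to 12 rows; each row shifts and turns the commanded pose from where the row before left it, along the tool's axes as they then stand; what a row does not reach is not made up. A row lasts 1/8 s, in which the tool goes at most 62.5 mm and 10.7 degrees, less where a joint would pass 70% of its speed; a pose out of reach is approached as far as the arm can. A call with a gripper value outside its range is refused whole. The fingers move at their own pace and stop on an object; "squeeze" is the grip in N (left out, the last holds). Time passes only in rows, so rows that do not move let the fingers close. It gives the time, the measured TCP pose, the force and the opening at its end, in the units of the state.
- ctrl.sense(): the state, without advancing time (a new reading comes with each control period).
- ctrl.capture(name): name is "scene" or "top" or "wrist"; returns a dict with "color" (384x512x3 uint8, red, green, blue), "fx", "fy", "cx", "cy" (pixels), "k1" (the pictures are not rectified: a ray, as slopes to the right and down, at radius r is drawn at 1 + k1 r^2 times it, then the intrinsics apply), "xyz" and "orientation" of the camera in the world; the wrist camera has in their place "hand_eye" (4x4, takes a point from camera to tool coordinates, whose origin is the TCP and whose axes are the tool frame's). Camera axes: x right, y up, looking along -z (the intrinsics and any distortion apply to the point x, -y, -z); pixel columns grow to the right and rows downward; lengths in mm; the calibration is good to about 2 mm. A picture is of the moment at which its call begins: read the wrist's pose just before it. There is no depth.
- ctrl.finish_job(): hands the job in, once; it reports no verdict.
Trained networks look in the newest picture that a camera, given by its name, has taken for a name from the list of things; names that differ only in an ending like _2 or _b are one class to them, and where a whole thing is asked for, a point or a joint stands for the part that bears it (a point fixed in the world has none). Each returns a list of dicts, best first, with "score" (0 to 1); they miss things now and then, are a little off and sometimes report something else, mostly with a low value. They report only what shows in the picture. A call takes as long as a camera call. They do not tell look-alikes from the thing itself.
- ctrl.spot_in(camera, query): "uv" ([column, row] in pixels, amid what is visible of it).
- ctrl.regions_of(camera, query): "mask" (384x512 bool, what is visible of it) and "uv" ([column, row] in pixels, amid what is visible of it).
- ctrl.place_of(camera, query): "uv" ([column, row] in pixels: a listed point, or the origin of a listed thing).
The state is a dict: "time_s": time; "joints": joint angles; "dq": joint speeds; "tau": joint torques, N m; "eef_pos": TCP position; "ee_rot": TCP orientation; "force": force on the tool from outside, world axes, zero at the start; "wrist_torque": the same for the moment, N m; "grip_width": opening from 0.0 (shut) to 1.0 (fully open).
Only numpy, scipy, OpenCV 4.12 (cv2) and the standard library are available. Lean on these libraries where they do the work, as an engineer would, in place of code of your own. Each camera call takes 0.05 s, during which the arm holds its last target.

### The job

The hotplate's metal control knob has been taken off for washing. First press the hotplate's red spring paddle all the way down to its stop and let it come up again, so that the plate is off; then pick up the knob, turn it so that its flat-sided bore matches the D-shaped shaft, and push it onto the shaft until it is fully home. Finish while still gripping the knob and pressing it firmly down (some 10 N), without letting go, and leave the other things where they stand.

Things in the scene. Friction and masses are not known exactly. Their poses are not given: they have to be found in the camera images.
- hotplate: white portable hotplate with a steel deck, 270 (x) x 240 (y) mm, fixed to the surface; origin: centre of its underside; its front, with the controls, faces its own -x. Deck 55 mm above the surface; the dark round plate behind the controls (168 mm across with its rim) rises to 67 mm
- paddle (a joint): angle of the red spring paddle on the left of the hotplate's front strip (70 mm long, 58 mm wide), hinged at its rear edge: 0 = up (front edge raised 17 mm), 0.24 rad = down at its stop. It springs back by itself; about 3 N start it and 7 N hold it at its stop, pressing at paddle_press
- paddle_press (a point): where to press the paddle: on its upper face in the middle of its width, 15 mm behind its front edge and 55 mm in front of its hinge; it goes down 13 mm to the stop (and moves with the paddle)
- shaft_foot (a point): foot of the bare D-shaped shaft on the right of the hotplate's front strip, on its axis, on the upper face of the black skirt disc (60 mm across) on which the fitted knob's underside rests; 58 mm above the surface. The shaft rises 18 mm from here, 12 mm in diameter, its tip bevelled, with one flat 3.5 mm from the axis. The flat faces the point's +x, where the skirt's red mark also points
- spindle (a joint): turn of the shaft with its skirt, rad, anticlockwise from above; 0 = flat and red mark facing straight to the hotplate's rear (+x); starts within 0.7 of that and turns only stiffly (0.25 N m)
- knob: loose aluminium knob, about 70 g, standing upright: round foot 48 mm across and 10 mm high, on it a grip bar 44 mm long (along x), 22 mm wide (along y), from 10 to 44 mm height. Origin: centre of its underside; z up. A red line runs along the bar's top to its +x end and down that end; the flat of the bore lies on that side
- knob_grip (a point): centre of the knob's grip bar, on its axis, 27 mm above its underside; axes as the knob's
- knob_foot (a point): centre of the knob's underside; at shaft_foot when fully home. Here opens the D-shaped bore, 20 mm deep, 14 mm in diameter, its mouth bevelled, its flat 4.5 mm from the axis on the +x side: it goes onto the shaft only with +x along shaft_foot's +x, to about 0.2 rad
- salt: glass salt shaker with a grey top, 44 mm across, 90 mm high; bystander; origin under its centre
- pepper: wooden pepper mill, 58 mm across, 170 mm high; bystander; origin under its centre
- mug: black and white striped mug, 86 x 120 mm with its handle, 90 mm high; bystander; origin underneath
- lemon: lemon, 71 x 53 x 51 mm; bystander; origin underneath
- honey: honey jar with a yellow lid, 64 mm across, 87 mm high; bystander; origin under its centre
Things that resemble listed ones, but are neither listed nor needed, are in the scene too. Of the things like the knob, leave any that is blue; of the rest the smaller one is meant.

How it is judged (in metres and radians):
On the way, in this order (a step that is already met when the one before it is completed fails the run):
1. the paddle is pressed down to its stop (value of joint paddle above 0.215 rad), for 0.2 s.
2. the paddle is up again (value of joint paddle below 0.05 rad), for 0.1 s.
3. the knob is fully home on the D-shaft and pressed down (z of knob_foot in the frame of shaft_foot below 0.0025 m and horizontal distance between knob_foot and shaft_foot below 0.0025 m and angle between knob's own z axis and vertical below 0.08 rad and angle between the x axis of knob and the x axis of shaft_foot, either way round below 0.26 rad and contact force between knob and hotplate above 4 N), for 0.2 s.
At the end, for the whole second after the job is handed in: The knob sits on the shaft upright (within 0.08 rad), its underside within 2.5 mm of the skirt and within 2.5 mm of the axis, its flat to the shaft's flat (within 0.26 rad); it bears on the hotplate with more than 4 N, the fingers still grip it, and the paddle is up (all of step 3 and contact force between the fingers and knob above 2 N and value of joint paddle below 0.05 rad); the arm keeps its last pose, push and grip.
It fails at once if the salt shaker is moved by more than 3 cm (distance of salt from where it was at the start of the episode above 0.03 m).
It fails at once if the pepper mill is moved by more than 3 cm (distance of pepper from where it was at the start of the episode above 0.03 m).
It fails at once if the striped mug is moved by more than 3 cm (distance of mug from where it was at the start of the episode above 0.03 m).
It fails at once if the lemon is moved by more than 3 cm (distance of lemon from where it was at the start of the episode above 0.03 m).
It fails at once if the honey jar is moved by more than 3 cm (distance of honey from where it was at the start of the episode above 0.03 m).
It also fails if it takes over 53 s, if anything falls off the work surface, if the arm or the gripper's body presses on something with over 40 N, if the wrist force passes 120 N, or if a joint passes its speed limit or range.

## Working session

There is one attempt and no reset: what is moved stays moved. The work goes in short steps, Python scripts to look and compute and a tool call to move; the robot and the scene stay as the last step left them, time stands still between calls to the robot, and variables do not carry over. Pictures are saved under pics/ and viewed, and the job is handed in when it is done.

Besides the shell and the picture viewer there is one more tool, called after ">>>" by a JSON object that holds its "method" and its "body", one argument or row to a line. arm_command: Moves the arm, as the interface text tells. Its arguments: {"type":"object","properties":{"plan":{"type":"array"},"squeeze":{"type":"number"}},"required":["plan"]}

```bash
ls; mkdir -p pics; cat > h.py <<'E'
import numpy as np, cv2
from rig import ctrl
from scipy.spatial.transform import Rotation as R
def Rq(q): return R.from_quat([q[1],q[2],q[3],q[0]])
def shot(cam,name=None):
    s=ctrl.sense(); c=ctrl.capture(cam)
    if name: cv2.imwrite('pics/'+name+'.png',cv2.cvtColor(c['color'],cv2.COLOR_RGB2BGR))
    if 'hand_eye' in c:
        H=np.array(c['hand_eye']); Rt=Rq(s['ee_rot']).as_matrix()
        c['R']=Rt@H[:3,:3]; c['t']=Rt@H[:3,3]+np.array(s['eef_pos'])
    else:
        c['R']=Rq(c['orientation']).as_matrix(); c['t']=np.array(c['xyz'])
    return c
def ray(c,uv):
    K=np.array([[c['fx'],0,c['cx']],[0,c['fy'],c['cy']],[0,0,1.]])
    p=cv2.undistortPoints(np.array([[uv]],float),K,np.array([c['k1'],0,0,0.]))[0,0]
    return c['R']@np.array([p[0],-p[1],-1.])
def at_z(c,uv,z):
    d=ray(c,uv); return c['t']+d*(z-c['t'][2])/d[2]
def proj(c,P):
    p=c['R'].T@(np.array(P,float)-c['t']); x,y=p[0]/-p[2],-p[1]/-p[2]
    f=1+c['k1']*(x*x+y*y); return np.array([c['fx']*x*f+c['cx'],c['fy']*y*f+c['cy']])
E
python3 - <<'E'
from h import *
s=ctrl.sense(); print({k:np.round(v,3) for k,v in s.items()})
for cam in ['scene','top','wrist']:
    c=shot(cam,cam+'0'); print(cam,c['t'].round(0),c['fx'],c['k1'])
    for q,z in [('knob_foot',0),('knob_grip',27),('shaft_foot',58),('paddle_press',68),('hotplate',0),('salt',0),('pepper',0),('mug',0),('lemon',0),('honey',0)]:
        for d in ctrl.place_of(cam,q)[:4]:
            if d['score']>.2: print(q,round(d['score'],2),np.round(d['uv'],1),at_z(c,d['uv'],z).round(1))
E
```

```text
pics
{'time_s': np.float64(0.0), 'joints': array([ 0.939,  0.313,  1.498,  0.   ,  1.331, -0.223]), 'dq': array([-0.   , -0.001, -0.   ,  0.001, -0.001,  0.001]), 'tau': array([ 1.0000e-03, -4.1226e+01, -2.5975e+01, -0.0000e+00,  4.0000e-03,
       -0.0000e+00]), 'eef_pos': array([208.531, 481.518, 230.731]), 'ee_rot': array([ 0.692,  0.143,  0.693, -0.144]), 'force': array([-0.604, -0.22 , -0.567]), 'wrist_torque': array([-0.006, -0.035,  0.035]), 'grip_width': np.float64(0.998)}
scene [   46. -1171.  1166.] 492.726803761337 0.07156240682721215
knob_foot 0.85 [269.2 244.2] [ 545.  -178.6    0. ]
knob_foot 0.82 [269.7 275.2] [ 488.  -294.3    0. ]
knob_foot 0.56 [356.7 290.5] [ 690.1 -460.7    0. ]
knob_grip 0.97 [264.2 233. ] [ 541.5 -149.8   27. ]
knob_grip 0.62 [191.3 143.5] [505.6 439.2  27. ]
knob_grip 0.58 [268.1 270.1] [ 482.4 -295.    27. ]
knob_grip 0.49 [357.2 284.8] [ 688.4 -460.7   27. ]
shaft_foot 0.52 [241.1 185.2] [560.9  71.9  58. ]
paddle_press 0.55 [227.8 160.3] [572.4 216.   68. ]
hotplate 0.9 [258.7 184.7] [647.5 109.7   0. ]
salt 0.8 [322.  237.9] [ 712.4 -231.8 
[... 639 characters left out ...]
5] [ 480.8 -278.9   58. ]
shaft_foot 0.49 [236.6 199.7] [553.8  68.5  58. ]
paddle_press 0.84 [211.6 196.8] [565.5 166.3  68. ]
hotplate 0.69 [229.2 177.1] [649.7 102.3   0. ]
salt 0.65 [316.4 161.7] [ 710.9 -259.6    0. ]
salt 0.33 [334.9 167.2] [ 687.3 -336.     0. ]
pepper 0.79 [336.4 167.5] [ 686.1 -342.2    0. ]
pepper 0.72 [228.5 174.7] [659.7 105.1   0. ]
mug 0.88 [145.1 212.6] [505.2 451.2   0. ]
lemon 0.55 [150.2 177.7] [650.1 431.9   0. ]
lemon 0.21 [322.1 214.2] [ 493.6 -278.5    0. ]
honey 0.85 [363.5 192.1] [ 583.  -452.2    0. ]
honey 0.44 [226.2 177. ] [650.2 114.7   0. ]
wrist [136. 514. 373.] 270.71189820492145 -0.003516374066887966
mug 0.73 [304.1 322. ] [499.  452.7   0. ]
```

```bash
python3 - <<'E'
import cv2
a=cv2.imread('pics/scene0.png'); b=cv2.imread('pics/top0.png')
cv2.imwrite('pics/s0.png',cv2.resize(a[110:335,150:420],None,fx=2.6,fy=2.6,interpolation=3))
cv2.imwrite('pics/t0.png',cv2.resize(b[120:270,120:400],None,fx=2.8,fy=2.8,interpolation=3))
E
```

```text
(no output)
```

View pics/s0.png

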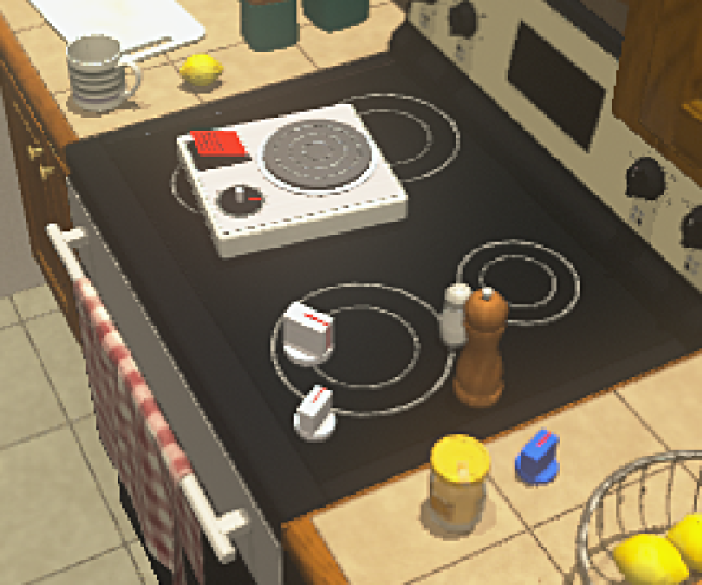

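View pics/t0.png

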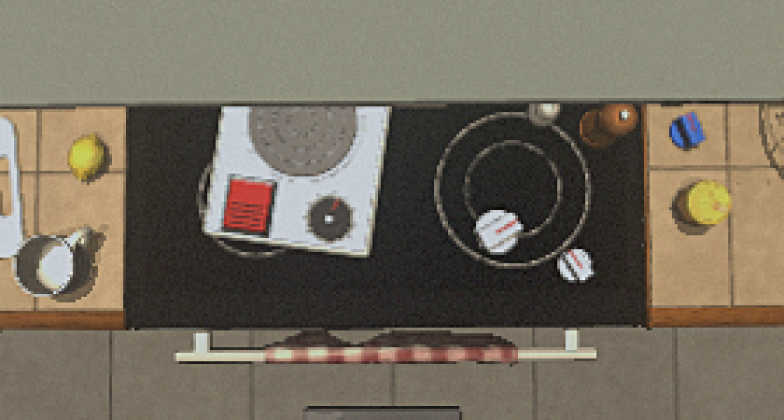

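The scene camera shows the smaller white knob at full-frame pixel (270,270), the larger white one at (268,238) and the blue one at (357,286). The paddle is at about (234,165) and the shaft at (242,187). I'll go over the controls for a wrist view.

```bash
cat >> h.py <<'E'
def delta(P,yawdir=None):
    """tool-frame shift to world P; yawdir: wanted world direction (deg) of tool y (mod 180)"""
    s=ctrl.sense(); Rt=Rq(s['ee_rot']).as_matrix(); p=np.array(s['eef_pos'])
    d=Rt.T@(np.array(P)-p)
    print('tcp',p.round(1),'toolx',Rt[:,0].round(3),'y deg',np.degrees(np.arctan2(Rt[1,1],Rt[0,1])).round(2),'shift mm',d.round(1),'t',s['time_s'],'q6',round(s['joints'][5],3))
    if yawdir is not None:
        a=np.degrees(np.arctan2(Rt[1,1],Rt[0,1])); e=(yawdir-a+90)%180-90
        print('world yaw change deg',e.round(2),'-> turn about tool x (down)',np.radians(-e).round(4))
E
python3 - <<'E'
from h import *
s=ctrl.sense(); c=shot('wrist'); print(c['hand_eye'])
delta([500,130,260],90)
E
```

```text
[[-5.64470246e-04  3.12144334e-01 -9.50034524e-01 -1.41224905e+02]
 [ 9.99999837e-01  2.62817184e-04 -5.07806029e-04  7.07349410e-01]
 [ 9.11766233e-05 -9.50034655e-01 -3.12144432e-01 -7.92446010e+01]
 [ 0.00000000e+00  0.00000000e+00  0.00000000e+00  1.00000000e+00]]
tcp [208.7 481.7 231.3] toolx [-0.  0. -1.] y deg 66.58 shift mm [ -28.7 -207.   407.1] t 1.7 q6 -0.223
world yaw change deg 23.42 -> turn about tool x (down) -0.4087
```

View pics/wrist0.png

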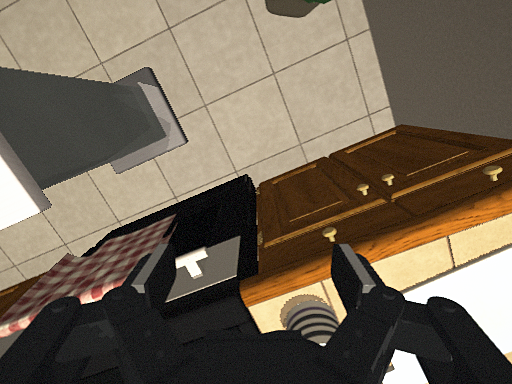

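>>> {"method": "arm_command", "body": {
  "plan": [
    [-0.01,0,0,-0.136,0],
    [-0.01,0,0,-0.136,0],
    [-0.01,0,0,-0.137,0],
    [0,-0.04,0.04,0,0],
    [0,-0.04,0.04,0,0],
    [0,-0.04,0.04,0,0],
    [0,-0.04,0.04,0,0],
    [0,-0.04,0.04,0,0],
    [0,-0.04,0.04,0,0],
    [0,-0.04,0.04,0,0],
    [0,-0.04,0.04,0,0],
    [0,-0.04,0.04,0,0]
  ]
}}

```text
time_s: 3.2
eef_pos: [569.9, 120.3, 261.4]
ee_rot: [0.707, 0.0, 0.707, 0.0]
force: [0.9, 0.7, 1.0]
grip_width: 0.001
```

```bash
python3 - <<'E'
from h import *
c=shot('wrist','w1')
for q,z in [('shaft_foot',58),('paddle_press',68)]:
        for d in ctrl.place_of('wrist',q)[:3]:
            print(q,round(d['score'],2),np.round(d['uv'],1),at_z(c,d['uv'],z).round(1))
delta([560,166,120],82.5)
E
```

```text
shaft_foot 0.8 [211.6 163. ] [564.2  67.1  58. ]
shaft_foot 0.37 [246.7 211.3] [631.5 112.   58. ]
paddle_press 0.96 [305.5 165.2] [564.9 186.8  68. ]
tcp [569.8 119.9 260.4] toolx [-0.001 -0.    -1.   ] y deg 89.83 shift mm [140.4  46.1  -9.8] t 3.35 q6 -1.561
world yaw change deg -7.33 -> turn about tool x (down) 0.1279
```

View pics/w1.png

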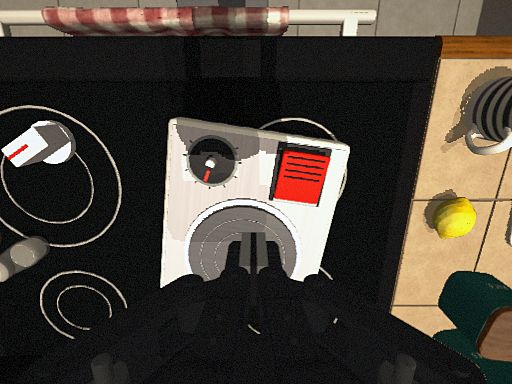

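The wrist view shows the shaft at (212,163) with its red mark pointing down-left, and the paddle press point at (305,165), which matches the network.

>>> {"method": "arm_command", "body": {
  "plan": [
    [0.04,0.033,-0.002,0,0],
    [0.04,0.034,-0.003,0,0],
    [0.045,0,0,0,0],
    [0.04,0,0,0,0],
    [0.012,0,0,0,0],
    [0,0,0,0,0],
    [0.003,0,0,0,0],
    [0.003,0,0,0,0],
    [0.003,0,0,0,0],
    [0,0,0,0,0]
  ]
}}

```text
time_s: 4.6
eef_pos: [563.9, 188.9, 75.6]
ee_rot: [0.707, 0.0, 0.707, 0.0]
force: [-2.3, 0.2, 3.6]
grip_width: -0.001
```

>>> {"method": "arm_command", "body": {
  "plan": [
    [0.004,0,0,0,0],
    [0.004,0,0,0,0],
    [0.003,0,0,0,0],
    [0.002,0,0,0,0],
    [0,0,0,0,0]
  ]
}}

```text
time_s: 5.22
eef_pos: [563.3, 189.1, 64.5]
ee_rot: [0.707, -0.0, 0.707, 0.0]
force: [-12.5, -0.7, 25.6]
grip_width: -0.003
```

>>> {"method": "arm_command", "body": {
  "plan": [
    [0,0,0,0,0],
    [0,0,0,0,0]
  ]
}}

```text
time_s: 5.48
eef_pos: [563.3, 189.1, 64.5]
ee_rot: [0.707, -0.0, 0.707, 0.0]
force: [-13.4, -0.2, 25.9]
grip_width: 0.005
```

```bash
python3 - <<'E'
from h import *
c=shot('wrist','w2'); c=shot('scene')
cv2.imwrite('pics/s2.png',cv2.resize(c['color'][110:230,180:330,::-1],None,fx=4,fy=4,interpolation=3))
print(ctrl.sense()['force'])
E
```

```text
[-13.18107796  -0.15154807  25.32516794]
```

View pics/w2.png

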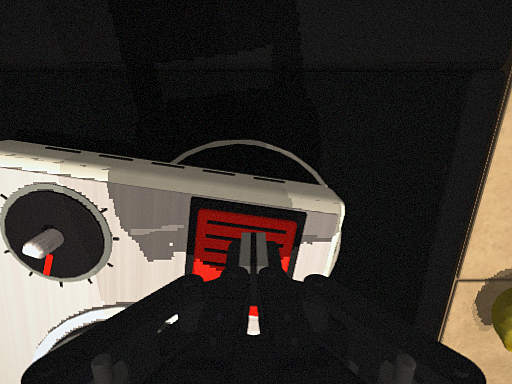

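View pics/s2.png

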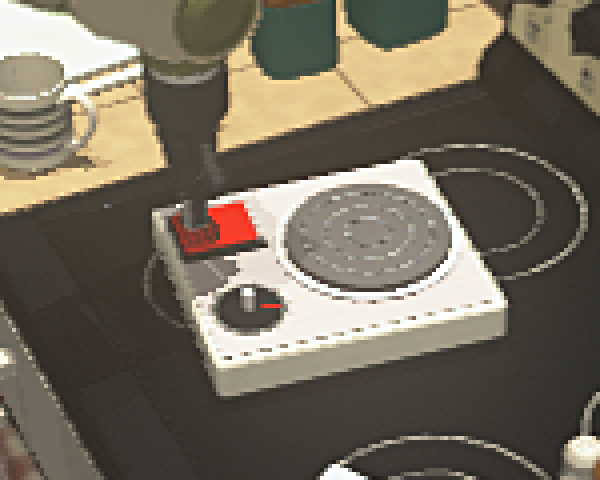

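>>> {"method": "arm_command", "body": {
  "plan": [
    [0.001,0,0,0,0],
    [0,0,0,0,0],
    [0,0,0,0,0]
  ]
}}

```text
time_s: 5.95
eef_pos: [563.3, 189.2, 64.3]
ee_rot: [0.707, -0.0, 0.707, 0.0]
force: [-16.3, -0.7, 32.0]
grip_width: -0.002
```

It's on a hard stop: 1 mm more command moved it 0.2 mm and added 6 N. Now I'll lift and check that the paddle comes back up, with a close look at the shaft.

>>> {"method": "arm_command", "body": {
  "plan": [
    [-0.02,0,0,0,0],
    [-0.03,0,0,0,0.5],
    [-0.04,-0.05,0,0,1],
    [-0.03,-0.05,0,0,1],
    [0,-0.02,0,0,1],
    [0,0,0,0,1]
  ]
}}

```text
time_s: 6.7
eef_pos: [563.5, 69.3, 179.1]
ee_rot: [0.706, 0.001, 0.708, -0.0]
force: [-0.3, 0.4, 0.4]
grip_width: 0.995
```

```bash
python3 - <<'E'
from h import *
c=shot('wrist','w3')
for q,z in [('shaft_foot',58),('paddle_press',72)]:
        for d in ctrl.place_of('wrist',q)[:2]:
            print(q,round(d['score'],2),np.round(d['uv'],1),at_z(c,d['uv'],z).round(1))
delta([488,-294,200],82.5)
E
```

```text
shaft_foot 0.62 [248.2 185.9] [563.5  64.9  58. ]
paddle_press 0.8 [371.6 192.4] [566.1 184.3  72. ]
tcp [563.4  71.2 179.1] toolx [-0.002  0.    -1.   ] y deg 90.08 shift mm [ -20.9 -365.1  -75.9] t 6.85 q6 -1.653
world yaw change deg -7.58 -> turn about tool x (down) 0.1322
```

View pics/w3.png

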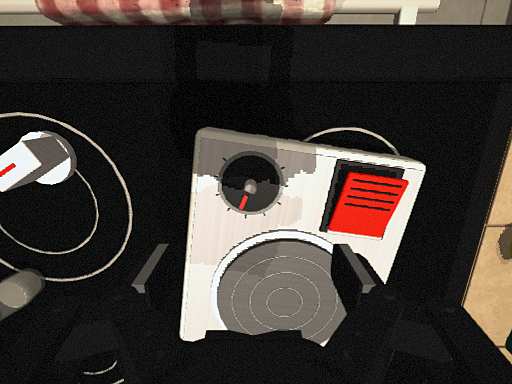

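Paddle is up. The skirt disc is centred near (250,183), with its red mark at (243,202). I'll fit these more precisely.

```bash
python3 - <<'E'
from h import *
s=ctrl.sense(); c=shot('wrist'); im=c['color'].astype(int)
# rectified map at z=58 around (565,67): 0.25mm/px... sample
X,Y=np.meshgrid(np.arange(520,610,.25),np.arange(22,112,.25),indexing='ij')
uv=np.array([proj(c,[x,y,58]) for x,y in zip(X.ravel(),Y.ravel())]).reshape(X.shape+(2,)).astype(np.float32)
rect=cv2.remap(c['color'],uv[...,0],uv[...,1],cv2.INTER_LINEAR)
# show: rows=x increasing down? flip for up=+x, left=+y
v=rect[::-1,::-1]
cv2.imwrite('pics/rect.png',cv2.resize(v[...,::-1],None,fx=1.6,fy=1.6))
r=rect.astype(int)
red=(r[...,0]>120)&(r[...,1]<80)&(r[...,2]<80)
dark=(r.max(2)<75)
n,l,st,ce=cv2.connectedComponentsWithStats(dark.astype(np.uint8))
for i in range(1,n):
    if st[i,4]>2000: print('dark',st[i],520+ce[i,1]*.25,22+ce[i,0]*.25)
print('red',X[red].mean(),Y[red].mean(),red.sum())
xs,ys=X[red],Y[red]; w,V=np.linalg.eigh(np.cov(xs,ys)); print('red axis deg',np.degrees(np.arctan2(V[1,1],V[0,1])))
E
```

```text
dark [   54    32   245   252 43143] 558.1286825209188 66.72563915351273
red 581.0090909090909 59.12549407114624 1265
red axis deg 157.56025819424852
```

View pics/rect.png

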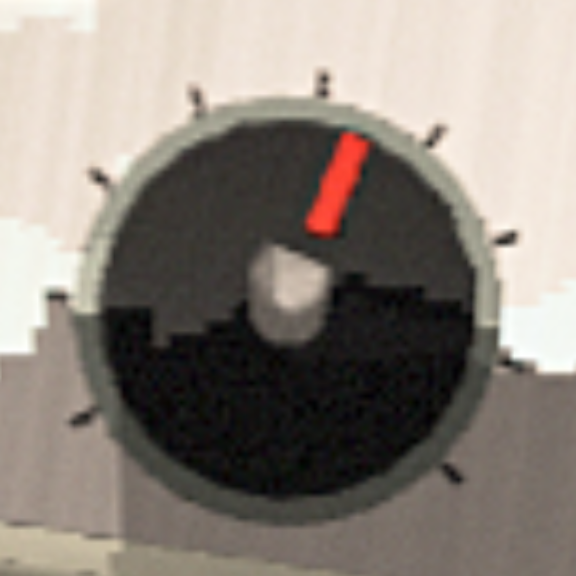

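>>> {"method": "arm_command", "body": {
  "plan": [
    [-0.01,-0.045,-0.01,0,1],
    [-0.01,-0.045,-0.01,0,1],
    [0,-0.045,-0.01,0,1],
    [0,-0.045,-0.01,0,1],
    [0,-0.045,-0.01,0,1],
    [0,-0.045,-0.01,0,1],
    [0,-0.045,-0.01,0,1],
    [0,-0.045,-0.005,0,1],
    [0.02,0,0,0,1],
    [0,0,0,0,1]
  ]
}}

```text
time_s: 8.15
eef_pos: [488.7, -289.0, 178.6]
ee_rot: [0.706, 0.001, 0.708, 0.001]
force: [-0.1, 0.3, -0.1]
grip_width: 0.999
```

```bash
python3 - <<'E'
from h import *
c=shot('wrist','w4')
for q,z in [('knob_foot',0),('knob_grip',27)]:
        for d in ctrl.place_of('wrist',q)[:3]:
            print(q,round(d['score'],2),np.round(d['uv'],1),at_z(c,d['uv'],z).round(1))
cv2.imwrite('pics/w4b.png',cv2.resize(c['color'][80:260,150:350,::-1],None,fx=4,fy=4,interpolation=3)[:600])
delta([488,-294,200])
E
```

```text
knob_foot 0.68 [251.7 176.7] [ 494.2 -289.7    0. ]
knob_foot 0.6 [341.3 213.7] [ 543.  -175.2   -0. ]
knob_grip 0.93 [252.6 180.7] [ 491.7 -288.7   27. ]
knob_grip 0.86 [354.  223.8] [ 544.7 -168.4   27. ]
tcp [ 489.5 -289.3  180.9] toolx [ 0.001 -0.    -1.   ] y deg 90.09 shift mm [-19.1  -4.7  -1.5] t 8.3 q6 -2.312
```

View pics/w4.png

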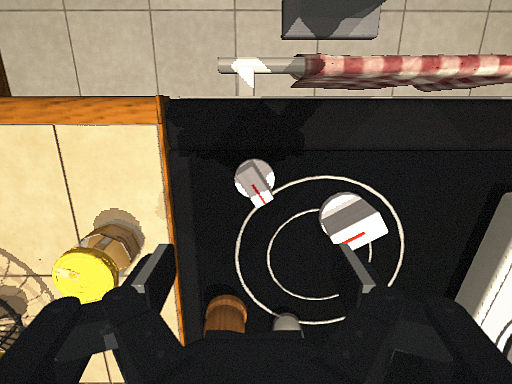

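```bash
cat >> h.py <<'E'
def rectify(c,x0,y0,z,h=45,name=None):
    a=np.arange(-h,h,.25)
    X,Y=np.meshgrid(x0+a,y0+a,indexing='ij')
    uv=np.array([proj(c,[x,y,z]) for x,y in zip(X.ravel(),Y.ravel())]).reshape(X.shape+(2,)).astype(np.float32)
    r=cv2.remap(c['color'],uv[...,0],uv[...,1],cv2.INTER_LINEAR)
    if name: cv2.imwrite('pics/'+name+'.png',cv2.resize(r[::-1,::-1,::-1],None,fx=1.6,fy=1.6))
    return X,Y,r.astype(int)
def redax(X,Y,r):
    m=(r[...,0]>110)&(r[...,1]<0.55*r[...,0])&(r[...,2]<0.55*r[...,0])
    n,l,st,ce=cv2.connectedComponentsWithStats(m.astype(np.uint8))
    i=1+np.argmax(st[1:,4]); m=l==i
    w,V=np.linalg.eigh(np.cov(X[m],Y[m])); a=np.degrees(np.arctan2(V[1,1],V[0,1]))
    print('red n',m.sum(),'c',X[m].mean().round(1),Y[m].mean().round(1),'axis',a.round(1),'sd',np.sqrt(w).round(2))
E
python3 - <<'E'
from h import *
c=shot('wrist')
redax(*rectify(c,492,-289,44,name='k44')); rectify(c,492,-289,10,name='k10')
a=cv2.imread('pics/k44.png');b=cv2.imread('pics/k10.png');cv2.imwrite('pics/kk.png',cv2.resize(np.hstack([a,b]),(800,400)))
E
```

```text
red n 1012 c 501.3 -282.5 axis -146.8 sd [0.75 7.85]
```

View pics/kk.png

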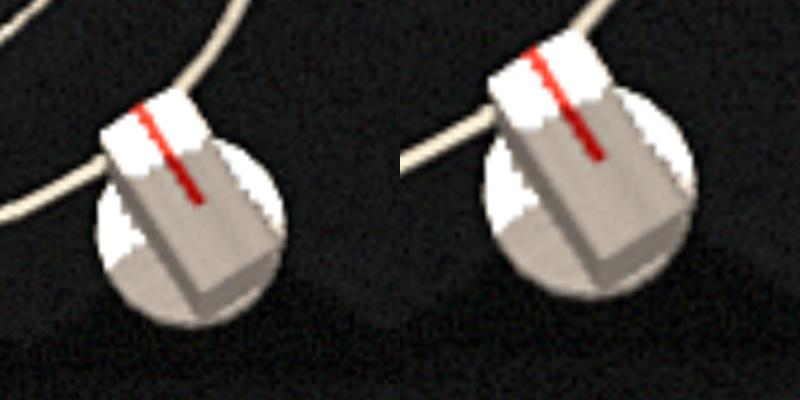

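The small knob's axis is at about (494, -287), with the red line at about +33°. I'll turn the tool to match, then measure again from this new angle.

>>> {"method": "arm_command", "body": {
  "plan": [
    [0,0,0,-0.144,1],
    [0,0,0,-0.144,1],
    [0,0,0,-0.144,1],
    [0,0,0,-0.144,1],
    [0,0,0,0,1],
    [0,0,0,0,1]
  ]
}}

```text
time_s: 9.1
eef_pos: [490.4, -288.4, 180.6]
ee_rot: [0.678, -0.201, 0.679, 0.2]
force: [0.1, -0.5, -0.8]
grip_width: 0.997
```

```bash
python3 - <<'E'
from h import *
c=shot('wrist','w5')
redax(*rectify(c,494,-287,44,name='k44')); rectify(c,494,-287,10,name='k10')
a=cv2.imread('pics/k44.png');b=cv2.imread('pics/k10.png');cv2.imwrite('pics/kk.png',cv2.resize(np.hstack([a,b]),(800,400)))
delta([494.3,-287,100],123)
E
```

```text
red n 898 c 500.9 -283.1 axis -147.6 sd [0.67 7.66]
tcp [ 490.3 -288.4  180.6] toolx [-0.001 -0.002 -1.   ] y deg 122.88 shift mm [80.6 -0.9  4.3] t 9.15 q6 -2.88
world yaw change deg 0.12 -> turn about tool x (down) -0.0021
```

View pics/kk.png

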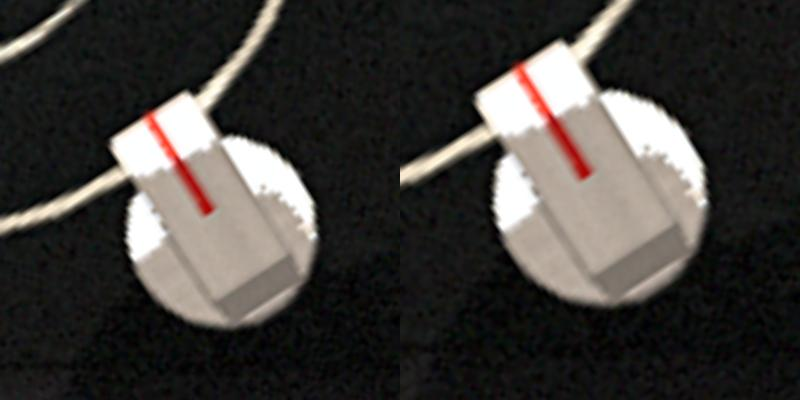

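q6 is right at its limit (-2.88), so I'll back off 3°. Closing the pads will align the bar anyway. Then descend to grasp.

>>> {"method": "arm_command", "body": {
  "plan": [
    [0,0,0,0.055,1],
    [0.04,-0.001,0.004,0,1],
    [0.04,0,0,0,0.8],
    [0.04,0,0,0,0.8],
    [0.02,0,0,0,0.8],
    [0,0,0,0,0.8],
    [0,0,0,0,0.8]
  ]
}}

```text
time_s: 10.02
eef_pos: [494.4, -288.1, 41.4]
ee_rot: [0.683, -0.182, 0.684, 0.18]
force: [0.0, -0.1, -1.2]
grip_width: 0.798
```

```bash
python3 - <<'E'
from h import *
c=shot('wrist','w6')
delta([494.4,-287.4,16])
E
```

```text
tcp [ 494.5 -288.1   41.6] toolx [ 0.    -0.003 -1.   ] y deg 119.69 shift mm [25.6  0.7  0.3] t 10.075 q6 -2.818
```

View pics/w6.png

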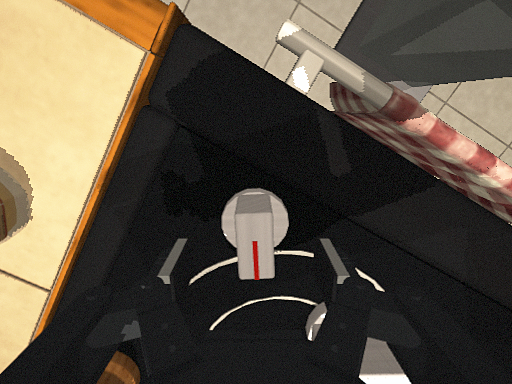

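>>> {"method": "arm_command", "body": {
  "plan": [
    [0.015,0,0,0,0.8],
    [0.014,0,0,0,0.8],
    [0,0,0,0,0.8],
    [0,0,0,0,0],
    [0,0,0,0,0],
    [0,0,0,0,0],
    [0,0,0,0,0]
  ],
  "squeeze": 60
}}

```text
time_s: 10.95
eef_pos: [494.2, -288.0, 11.9]
ee_rot: [0.683, -0.182, 0.684, 0.18]
force: [-0.7, 0.4, 4.1]
grip_width: 0.252
```

```bash
python3 - <<'E'
from h import *
c=shot('wrist','w7'); s=ctrl.sense(); print(s['grip_width'],s['force'],s['eef_pos'])
E
```

```text
0.24873874032207038 [-0.42419256  0.30977832  4.28221228] [ 494.21559064 -287.96205052   11.87475042]
```

View pics/w7.png

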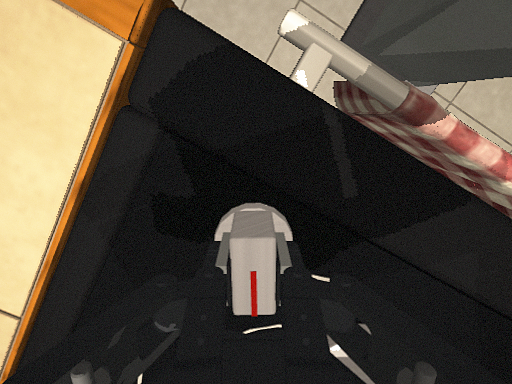

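>>> {"method": "arm_command", "body": {
  "plan": [
    [-0.04,0,0,0,0],
    [-0.05,0,0,0,0],
    [-0.04,0,0,0.1515,0],
    [-0.01,0,0,0.1515,0],
    [0,0,0,0.1515,0],
    [0,0,0,0.1515,0],
    [0,0,0,0.1515,0],
    [0,0,0,0.1515,0],
    [0,0,0,0,0]
  ]
}}

```text
time_s: 12.12
eef_pos: [494.0, -287.3, 151.0]
ee_rot: [0.693, 0.136, 0.694, -0.138]
force: [-0.0, 1.0, -0.0]
grip_width: 0.253
```

```bash
python3 - <<'E'
from h import *
delta([562.1,66.9,150],67.6)
c=shot('wrist','w8'); s=ctrl.sense(); p=np.array(s['eef_pos'])
print(s['grip_width'],s['force'],p)
z=p[2]-11.9
redax(*rectify(c,p[0],p[1],z+44,name='k44')); rectify(c,p[0],p[1],z+10,name='k10')
a=cv2.imread('pics/k44.png');b=cv2.imread('pics/k10.png');cv2.imwrite('pics/kk.png',cv2.resize(np.hstack([a,b]),(800,400)))
E
```

```text
tcp [ 494.  -287.3  151. ] toolx [-0.002 -0.001 -1.   ] y deg 67.67 shift mm [  0.4 353.6 -71.5] t 12.125 q6 -1.911
world yaw change deg -0.07 -> turn about tool x (down) 0.0013
0.2465843252228675 [-1.25454035  0.54009724 -0.39435577] [ 494.00503285 -287.364399    151.08610555]
red n 1162 c 502.3 -289.7 axis 158.9 sd [0.81 7.5 ]
```

View pics/kk.png

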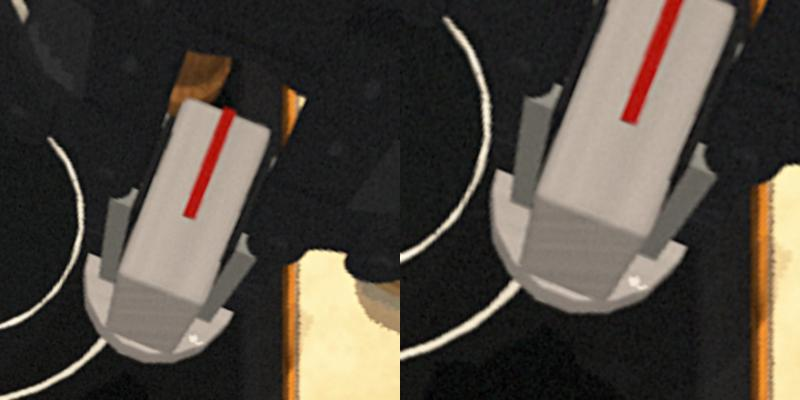

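>>> {"method": "arm_command", "body": {
  "plan": [
    [0,0.044,-0.009,0,0],
    [0,0.044,-0.009,0,0],
    [0,0.044,-0.009,0,0],
    [0,0.044,-0.009,0,0],
    [0,0.044,-0.009,0,0],
    [0,0.044,-0.009,0,0],
    [0,0.044,-0.009,0,0],
    [0,0.0455,-0.0085,0,0],
    [0.03,0,0,0,0],
    [0.012,0,0,0,0],
    [0,0,0,0,0]
  ]
}}

```text
time_s: 13.55
eef_pos: [562.4, 66.1, 108.1]
ee_rot: [0.693, 0.136, 0.695, -0.138]
force: [1.0, -0.8, 0.5]
grip_width: 0.248
```

```bash
python3 - <<'E'
from h import *
delta([562.1,66.9,71],67.6)
c=shot('wrist','w9'); s=ctrl.sense(); p=np.array(s['eef_pos'])
rectify(c,562.1,66.9,58,name='k44'); z=p[2]-11.9; print(z); rectify(c,p[0],p[1],z,name='k10')
a=cv2.imread('pics/k44.png');b=cv2.imread('pics/k10.png');cv2.imwrite('pics/kk.png',cv2.resize(np.hstack([a,b]),(800,400)))
c=shot('scene')
cv2.imwrite('pics/s9.png',cv2.resize(c['color'][130:220,190:310,::-1],None,fx=5,fy=5,interpolation=3))
E
```

```text
tcp [562.4  66.1 108.1] toolx [-0.003 -0.002 -1.   ] y deg 67.63 shift mm [37.1  0.7 -0.5] t 13.55 q6 -1.268
world yaw change deg -0.03 -> turn about tool x (down) 0.0005
97.09980590980115
```

View pics/kk.png

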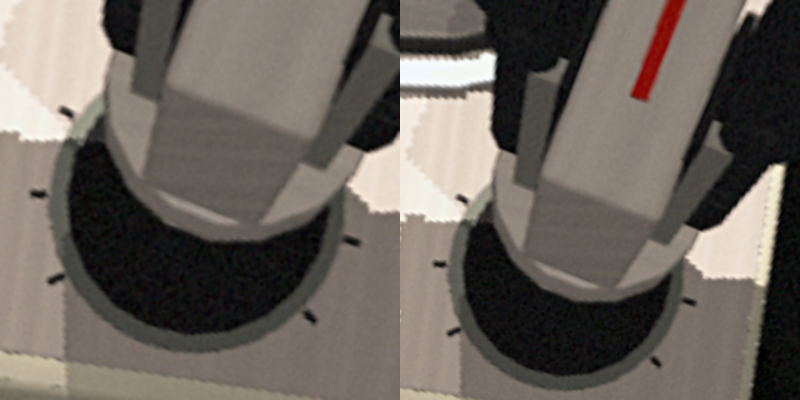

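View pics/s9.png

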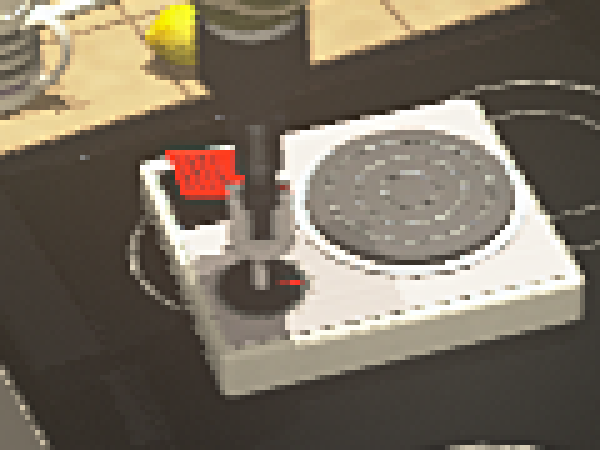

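The skirt centre comes out at (561.6, 66.6) and the knob is within about 1 mm of it. The scene view shows the bore just above the shaft tip. Lowering gently.

>>> {"method": "arm_command", "body": {
  "plan": [
    [0.01,0.0005,-0.0005,0,0],
    [0.008,0,0,0,0],
    [0.004,0,0,0,0],
    [0.003,0,0,0,0],
    [0.002,0,0,0,0],
    [0,0,0,0,0]
  ]
}}

```text
time_s: 14.4
eef_pos: [562.1, 67.1, 81.4]
ee_rot: [0.693, 0.136, 0.694, -0.138]
force: [-1.2, -2.3, -0.5]
grip_width: 0.247
```

It's already 6 mm past the tip with no axial force. Continuing.

>>> {"method": "arm_command", "body": {
  "plan": [
    [0.003,0,0,0,0],
    [0.003,0,0,0,0],
    [0.003,0,0,0,0],
    [0.002,0,0,0,0],
    [0,0,0,0,0]
  ]
}}

```text
time_s: 15.02
eef_pos: [562.1, 67.0, 70.2]
ee_rot: [0.693, 0.137, 0.694, -0.138]
force: [-3.6, -2.8, -0.5]
grip_width: 0.248
```

>>> {"method": "arm_command", "body": {
  "plan": [
    [0.001,0,0,0,0],
    [0.001,0,0,0,0],
    [0,0,0,0,0],
    [0,0,0,0,0]
  ]
}}

```text
time_s: 15.52
eef_pos: [562.2, 67.0, 69.7]
ee_rot: [0.693, 0.136, 0.694, -0.138]
force: [-9.3, -2.5, 13.6]
grip_width: 0.246
```

```bash
python3 - <<'E'
from h import *
c=shot('wrist','w10'); s=ctrl.sense(); p=np.array(s['eef_pos']); print(p,s['force'],s['wrist_torque'],s['grip_width'],s['time_s'])
redax(*rectify(c,p[0],p[1],102)); print(np.degrees(np.arccos(-Rq(s['ee_rot']).as_matrix()[2,0])))
c=shot('scene')
b=cv2.resize(c['color'][130:220,190:310,::-1],None,fx=4,fy=4,interpolation=3)
a=cv2.imread('pics/w10.png')[24:384,:320]
cv2.imwrite('pics/f.png',np.hstack([a,b]))
E
```

```text
[562.1950205   67.01491607  69.78650143] [-9.88034789 -3.48158247 12.47589189] [-0.50096964  1.70953023  0.04085965] 0.2552093937957533 15.575
red n 1151 c 570.3 64.7 axis 158.9 sd [0.81 7.42]
0.16032630061896658
```

View pics/f.png

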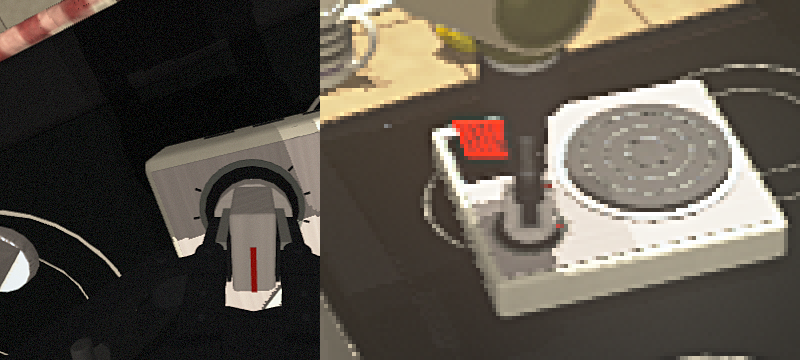

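The knob is down on the skirt and the red paddle is up, so I'm handing in.

```bash
python3 - <<'E'
from h import *
print(ctrl.finish_job()); s=ctrl.sense(); print(s['force'],s['eef_pos'],s['time_s'])
E
```

```text
the job is handed in; nothing more can be done
None
the job is handed in; nothing more can be done
```

I pressed the paddle down to its stop and let it spring back, then fitted the knob onto the D-shaft. I handed the job in at about 15.6 s, still gripping the knob and pressing it down. No verdict was reported.

**Paddle:** At the bottom, 1 mm more command moved it only 0.2 mm and raised the force from 26 to 32 N, so it was on its stop. Wrist and scene pictures afterwards show it up.

**Knob:** I picked up the smaller white knob, left the larger white one and the blue one alone, and turned it to the shaft's flat.

| Last check | Result |
|---|---|
| Tool height | 69.7 mm; 69.9 mm was expected with the knob fully home |
| Downward push | about 12–14 N |
| Knob angle against the shaft's flat | about 1.3° apart (before fitting) |
| Tool tilt | 0.16° |
| Gripper opening | 21 mm, on the 22 mm bar |

- **Side force:** About 10 N of sideways force stayed on the knob at the end. I left it because the bore has only about 1 mm of play on the shaft.
- **Joint limit:** While lining up the grasp, the last joint briefly reached its limit of -2.88 rad. I backed it off at once and no fault was reported.
- **Other objects:** I didn't re-measure the salt, pepper, mug, lemon or honey at the end. The arm's path stayed clear of them, and no unexpected contact force showed up.

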